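# Gauge, align and hold down a sprung access panel

## Task

Check and close the blue access panel on the grey housing. First press the red cap of the drop gauge gently down until its foot rests on the panel, pause there a moment, and let it spring back up. Then turn the orange quarter-turn fastener clockwise until the white slot line on it lines up with the white index lines on the panel, press the panel fully home against the housing, and finish while still holding it pressed there; leave the oil can, the tin and the screwdriver alone.

Things in the scene. Friction and masses are not known exactly. Their poses are not given: they have to be found in the camera images.
- housing: Grey open-topped steel housing fixed on the bench, 150 (its x) x 260 (its y) x 50 mm high, black gasket on its rim up to 52 mm. Origin at the centre of its underside on the bench, x across the short side (away from the robot at yaw 0), y along the long side, z up. A slotted plate under the panel lets the fastener's cross pin through only when the fastener is aligned (within about 9 degrees); otherwise the panel stops after 3 mm.
- panel_travel (a joint): Downward travel of the blue cover panel in m: 0 = standing up on its springs (underside 60 mm, top 66 mm above the bench), 0.008 = fully home on the gasket (top 58 mm above the bench). It slides straight down only; springs need about 5 N to start and about 12 N fully home and push it up again if let go.
- cover_panel (a point): Blue flat cover panel, 146 x 256 x 6 mm, on the housing; axes as the housing's, origin at the centre of its underside. It carries the fastener. Two white index lines, each 26 mm long, lie on it along its x axis through the fastener's axis, on either side of the fastener. Four small screw heads (11 mm across, up to 70 mm above the bench) at its corners are fixed to the housing.
- panel_press (a point): Point on the bare top face of the panel, on its long centre line, 65 mm from the fastener's axis towards +y: a free place to press. The panel may equally be pressed by the fastener.
- fastener_turn (a joint): Angle of the fastener in rad against the panel: 0 = slot line aligned with the index lines (wing along the panel's x), positive = counter-clockwise seen from above. It starts at about 0.8 to 1.45, turns stiffly (0.05 N m), stays where left, and its stops lie at -0.6 and 1.6, so it does not stop by itself at 0.
- fastener_wing (a point): Centre of the orange wing of the fastener, on its vertical axis; moves with the panel. The wing is an upright bar 42 mm long (along this point's x), 10 mm thick (y) and 26 mm high, with a hub 18 mm across in its middle that reaches 22 mm up, so grip widths are 10 to 18 mm. This point is 13 mm below the top of the wing and 13 mm above its dark round flange (40 mm across, 4 mm high). White slot line along the top of the wing. The fastener's axis is at y = -50 mm in the panel.
- gauge_reading (a joint): Downward travel of the drop gauge's foot in m: 0 = sprung fully up; the foot meets the raised panel at about 0.014. Moving it takes about 1.5 N at first and 2.5 N at touch; it returns by itself. The stop is at 0.020.
- gauge_cap (a point): Centre of the top of the gauge's red round cap, 28 mm across, 137 mm above the bench when up; press it straight down 14 mm to touch the panel. The aluminium gauge arm (24 mm wide, top 104 mm above the bench) lies under it and runs to a column at the +y end of the housing.
- gauge_foot (a point): The gauge's moving part: steel foot 18 mm across whose underside is the origin (80 mm above the bench when up), rod and red cap above it. z up.
- oil_can: White squeeze oil can with a red spout, 53 mm across, 173 mm tall, standing on the bench behind the housing; leave alone. Origin at the centre of its underside.
- glue_tin: White round tin, 67 mm across, 59 mm tall, to the right of the bench vice; leave alone. Origin at the centre of its underside.
- screwdriver: Red-handled screwdriver, 192 mm long, lying behind the housing; leave alone. Origin at the centre of its underside.

How it is judged:
By the outcome, as a careful person would: the job done as asked, in the order asked, and still so for the second after the job is handed in, while the arm keeps its last pose, push and grip.
It also fails if it takes over 48 s, if anything falls off the work surface, if the arm or the gripper's body presses on something with over 40 N, if the wrist force passes 120 N, or if a joint passes its speed limit or range.

## Robot

A 7-joint arm with a two-finger parallel gripper is mounted at the origin on a cart in front of the work surface, level with it; the furniture and walls round the work are solid. World frame = base frame: x ahead of the robot, y to its left, z up, the work surface at z = 0. Lengths are in mm, angles in rad, forces in N, time in s.
With the tool pointing down it reaches from about 425 to 975 mm from the base axis. Payload 16.7 kg.
Tool frame: the origin (TCP) lies on the front face of the gripper's body, between the roots of the fingers; the fingertips stand 73 mm ahead of it and the grasp point (between the pads) lies ctrl.tcp_to_grasp ahead of it (ctrl.tcp_to_grasp is the distance from the TCP to the grasp point, in mm); y points along the fingers, z is the direction in which the jaws open and shut, and the axes are right-handed (so a half turn about y gives the same grasp; the last joint's range is limited). The gripper opens to 85 mm and grips with 20 to 120 N. Pads are 22 mm wide; open, the fingers measure 114 mm over their backs; the gripper's body (76 mm by 85 mm) begins 54 mm behind the grasp point. The pads swing forward as they close: fully open they stand 13 mm farther back than shut.
Start: joints at [-1.343, 0.426, 0.074, 1.606, -0.034, 1.111, -0.067], TCP at [248.997, 627.361, 303.902] pointing down, gripper open.
Joint ranges: [-2.85, 2.85], [-0.5, 2.14], [-1.23, 1.37], [0.21, 2.46], [-1.02, 4.16], [0.16, 2.05], [-2.73, 2.73]. Speed limits (rad/s): [1.89, 1.89, 2.39, 2.39, 3.01, 3.01, 3.01].

## Interface

Orientations are given as a 3x3 rotation matrix whose columns are the frame's x, y, z axes.
In Python, from workcell import ctrl gives the robot as it stands.
- The arm moves only by the shell command python3 -m inch 'ROWS'. ROWS is JSON, a list of rows, each an object with "offset": the shift along the tool's x, y, z in mm, a list of three; "angular": the turn, a rotation vector about the tool's x, y, z in degrees, a list of three; "gripper": the opening, from 0 (shut) to 1 (fully open). In form: [{"offset": [dx, dy, dz], "angular": [rx, ry, rz], "gripper": gripper}, ...]. A call has 1 to 20 rows; each row is the pose to reach, as a shift and turn from the pose commanded when the call began, along the tool's axes at that moment; what a row does not reach only later rows make up. A row lasts 1/10 s, in which the tool goes at most 50 mm and 8.59 degrees, less where a joint would pass 70% of its speed; a pose out of reach is approached as far as the arm can. A call with a gripper value outside its range is refused whole. The fingers move at their own pace and stop on an object; the grip force is fixed at half the most. Time passes only in rows, so rows that repeat a pose let the fingers close. It gives the time, the measured TCP pose, the force and the opening at its end, in the units of the state.
- ctrl.observe(): the state, without advancing time (a new reading comes with each control period).
- ctrl.snapshot(name): name is "side" or "top"; returns a dict with "img" (480x640x3 uint8, red, green, blue), "z_map" (480x640 float32, mm along the optical axis (not along the pixel's ray), 0 where there is no reading), "K" (3x3 intrinsics, pixels), "dist" ([k1, k2, p1, p2, k3] as OpenCV has them; the pictures are not rectified), "R" (3x3) and "t" (3): a world point X has camera coordinates R X + t. Camera axes: x right, y down, z forward; pixel columns grow to the right and rows downward; lengths in mm; the calibration is good to about 2 mm. A picture is of the moment at which its call begins.
- ctrl.close_job(): hands the job in, once; it reports no verdict.
The state is a dict: "t": time; "joint_positions": joint angles; "joint_vel": joint speeds; "effort": joint torques, N m; "eef_pos": TCP position; "tool_rot": TCP orientation; "contact_force": force on the tool from outside, world axes, zero at the start; "torque": the same for the moment, N m; "width": finger opening in mm.
Only numpy, scipy, OpenCV 4.12 (cv2) and the standard library are available. Lean on these libraries where they do the work, as an engineer would, in place of code of your own. Each camera call takes 0.05 s, during which the arm holds its last target.

## Working session

There is one attempt and no reset: what is moved stays moved. The work goes in short steps, Python scripts to look and compute and a shell command to move; the robot and the scene stay as the last step left them, time stands still between calls to the robot, and variables do not carry over. Pictures are saved under pics/ and viewed, and the job is handed in when it is done.

```bash
mkdir -p pics; ls; python3 - <<'E'
from workcell import ctrl
import cv2,numpy as np
s=ctrl.observe()
for k in s: print(k,np.round(s[k],3).tolist())
print(ctrl.tcp_to_grasp)
for n in("top","side"):
    d=ctrl.snapshot(n); cv2.imwrite(f"pics/{n}0.png",d["img"][:,:,::-1]); np.savez(f"{n}0.npz",**d)
    print(n,d["K"].tolist(),d["dist"],d["R"].tolist(),d["t"])
E
```

```text
pics
t 0.0
joint_positions [-1.342, 0.427, 0.074, 1.607, -0.034, 1.111, -0.067]
joint_vel [-0.0, -0.0, -0.002, -0.001, -0.0, 0.002, 0.0]
effort [-0.001, -94.98, 3.761, -46.354, 0.019, 0.01, 0.0]
eef_pos [248.89, 627.104, 303.212]
tool_rot [[0.929, -0.0, 0.369], [-0.369, -0.001, 0.929], [0.0, -1.0, -0.001]]
contact_force [0.28, -0.358, 0.346]
torque [-0.025, 0.066, 0.011]
width 85.393
53.900000000000006
top [[555.4418042345147, 0.0, 322.6052778529011], [0.0, 555.4418042345147, 239.45502085750164], [0.0, 0.0, 1.0]] [-0.03959895  0.          0.          0.          0.        ] [[0.030558679654577935, -0.9995234342925249, 0.004367081158580023], [-0.9756277620319468, -0.03077736895847071, -0.21726302840688105], [0.2172938955661293, 0.002378625668512024, -0.9761033270559145]] [ 114.01608336  668.82323184 1250.04041775]
side [[486.6982451407496, 0.0, 319.1032344916097], [0.0, 486.6982451407496, 245.27400332935193], [0.0, 0.0, 1.0]] [-0.00923029  0.          0.          0.          0.        ] [[0.9299857240167123, -0.36738443774810564, -0.012459053961663327], [-0.24981808303749034, -0.6067918095011211, -0.7545824178377263], [0.26966178541384933, 0.7048633731602626, -0.656086996262349]] [-542.2687509   337.06277185 1020.00727545]
```

View pics/top0.png

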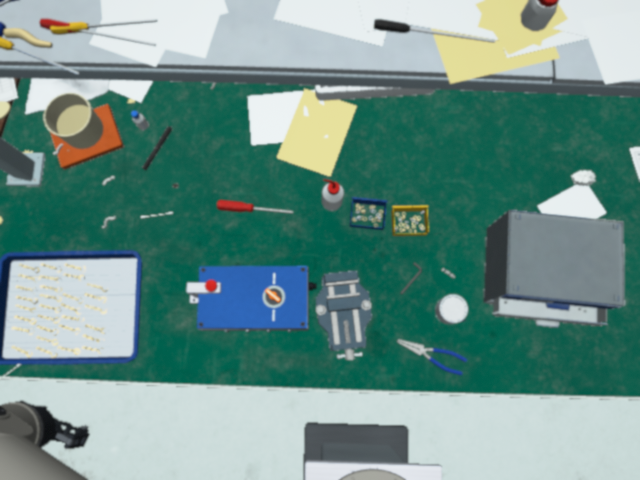

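View pics/side0.png

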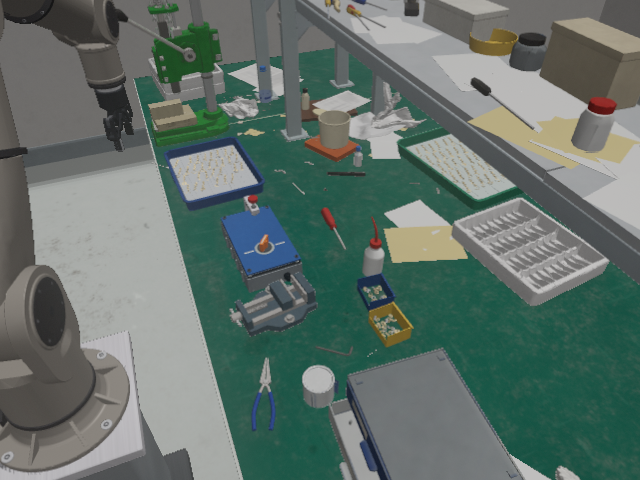

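Top view: blue panel spans (197–309, 265–330). The wing is at (274,296) and the red cap at (211,286). The vice sits right of the housing.

```bash
cat > h.py <<'E'
import numpy as np,cv2
def ld(n):
    return dict(np.load(n))
def pix(d,X):
    p,_=cv2.projectPoints(np.array(X,float).reshape(-1,3),cv2.Rodrigues(d["R"])[0],d["t"],d["K"],d["dist"]); return p.reshape(-1,2)
def ray(d,uv):
    q=cv2.undistortPoints(np.array(uv,float).reshape(-1,1,2),d["K"],d["dist"]).reshape(-1,2)
    r=np.c_[q,np.ones(len(q))]@d["R"]; return -d["R"].T@d["t"],r
def onz(d,uv,z):
    c,r=ray(d,uv); return c+r*((z-c[2])/r[:,2])[:,None]
E
python3 - <<'E'
from h import *
d=ld("top0.npz"); im=d["img"][:,:,::-1]
c=im[255:340,180:330]; cv2.imwrite("pics/topc.png",cv2.resize(c,None,fx=5.3,fy=5.3,interpolation=cv2.INTER_CUBIC))
d2=ld("side0.npz"); c=d2["img"][185:295,210:320,::-1]; cv2.imwrite("pics/sidec.png",cv2.resize(c,None,fx=5.4,fy=5.4,interpolation=cv2.INTER_CUBIC))
hsv=cv2.cvtColor(im.copy(),cv2.COLOR_BGR2HSV)
b=((hsv[...,0]>105)&(hsv[...,0]<125)&(hsv[...,1]>150)&(hsv[...,2]>80)).astype(np.uint8)
b[:,:190]=0;b[:,320:]=0;b[:250]=0;b[345:]=0
cn=max(cv2.findContours(b,0,2)[0],key=cv2.contourArea)
P=onz(d,cn.reshape(-1,2),66)
r=cv2.minAreaRect(P[:,:2].astype(np.float32)); print("panel",r)
for nm,dd,box in(("top",d,(255,340,180,330)),("side",d2,(185,295,210,320))):
    h=cv2.cvtColor(dd["img"],cv2.COLOR_RGB2HSV); m=np.zeros(h.shape[:2],bool); m[box[0]:box[1],box[2]:box[3]]=1
    red=m&((h[...,0]<4)|(h[...,0]>172))&(h[...,1]>150)&(h[...,2]>110)
    org=m&(h[...,0]>=5)&(h[...,0]<20)&(h[...,1]>130)&(h[...,2]>110)
    for n,q,z in(("cap",red,137),("wing",org,92)):
        v,u=np.nonzero(q); p=np.c_[u,v]; print(nm,n,len(u),p.mean(0),onz(dd,[p.mean(0)],z), np.median(dd["z_map"][q]))
E
```

```text
panel ((524.0847778320312, 295.5075378417969), (141.0586700439453, 252.8754425048828), 1.858260989189148)
top cap 84 [210.70238095 285.13095238] [[538.79025544 380.39832213 137.        ]] 1234.49
top wing 47 [273.59574468 296.04255319] [[524.16833955 243.10751507  92.        ]] 1274.0793
side cap 40 [252.375 197.7  ] [[537.14082766 380.3892135  137.        ]] 1341.989
side wing 69 [263.92753623 243.8115942 ] [[522.01128158 232.42323584  92.        ]] 1267.0062
```

View pics/topc.png

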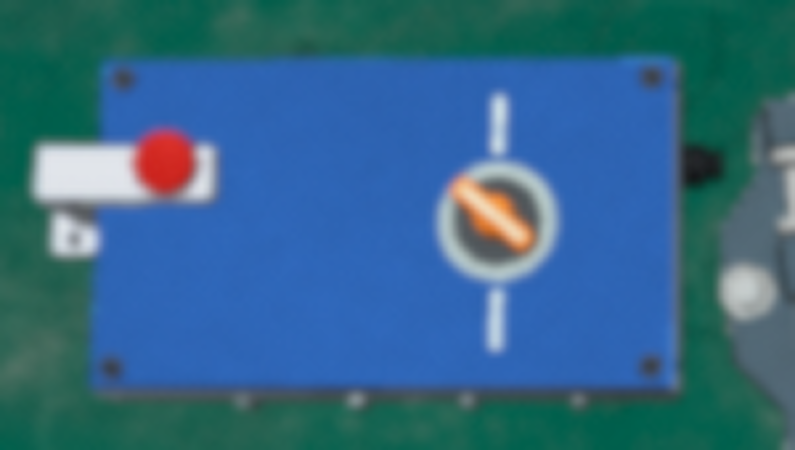

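View pics/sidec.png

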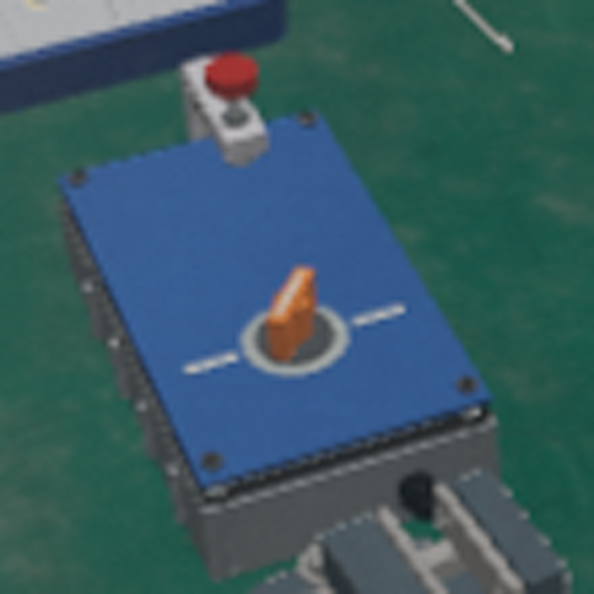

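```bash
python3 - <<'E'
from h import *
d=ld("top0.npz")
def T(a): return np.array(a,float)/5.3+[180,255]-0.4
L=onz(d,T([[500,95],[499,155],[497,287],[495,352]]),66); print(L)
v=L[0]-L[3]; print("yaw idx",np.degrees(np.arctan2(v[1],v[0])), "mid",(L[0]+L[3])/2,(L[1]+L[2])/2)
S=onz(d,T([[457,180],[529,244]]),96); v=S[0]-S[1]; print(S,np.linalg.norm(v),np.degrees(np.arctan2(v[1],v[0])),S.mean(0))
sc=onz(d,T([[123,79],[651,77],[650,366],[111,368]]),70); print(sc,sc.mean(0)); 
for a,b in((1,0),(2,3)):
  v=sc[b]-sc[a];print(np.degrees(np.arctan2(-v[0],v[1])))
# side
d2=ld("side0.npz")
def U(a): return np.array(a,float)/5.4+[210,185]-0.4
L=onz(d2,U([[404,308],[354,323],[238,357],[185,370]]),66); v=L[0]-L[3]; print("side",L,np.degrees(np.arctan2(v[1],v[0])),L.mean(0))
S=onz(d2,U([[307,270],[276,313]]),96); v=S[0]-S[1]; print(S,np.linalg.norm(v),np.degrees(np.arctan2(v[1],v[0])),S.mean(0))
print("cap",onz(d2,U([[232,70]]),137),onz(d,T([[165,161]]),137))
E
```

```text
[[582.87925235 247.31324338  66.        ]
 [555.93584475 246.43352426  66.        ]
 [497.46059798 244.44925869  66.        ]
 [469.04084115 243.93655387  66.        ]]
yaw idx 1.6990165698797717 mid [525.96004675 245.62489863  66.        ] [526.69822137 245.44139147  66.        ]
[[540.33887374 261.43603088  96.        ]
 [513.61110035 228.95457209  96.        ]] 42.06446284754368 50.55031781920295 [526.97498705 245.19530148  96.        ]
[[584.07286222 415.38277821  70.        ]
 [592.46791518 180.13514994  70.        ]
 [464.83275291 175.69835034  70.        ]
 [456.33969783 410.96180079  70.        ]] [524.42830704 295.54451982  70.        ]
2.0437913828613175
2.0674906600222958
side [[582.27823472 249.81387436  66.        ]
 [555.71458186 248.40614698  66.        ]
 [495.49321843 245.77716544  66.        ]
 [469.00297122 246.39462474  66.        ]] 1.728966218235101 [525.62225156 247.59795288  66.        ]
[[537.91106583 261.13246939  96.        ]
 [514.69369655 235.78723194  96.        ]] 34.371896911632604 47.50892484637721 [526.30238119 248.45985067  96.        ]
cap [[537.798148   380.81953773 137.        ]] [[539.13601488 380.35723206 137.        ]]
```

```bash
python3 -m inch '[{"offset":[15,0,-5],"angular":[0,0,0],"gripper":0},{"offset":[40,0,-14],"angular":[0,0,0],"gripper":0},{"offset":[70,0,-24],"angular":[0,0,0],"gripper":0},{"offset":[100,0,-34],"angular":[0,0,0],"gripper":0},{"offset":[130,0,-44],"angular":[0,0,0],"gripper":0},{"offset":[160,5,-54],"angular":[0,0,0],"gripper":0},{"offset":[190,10,-64],"angular":[0,0,0],"gripper":0},{"offset":[220,15,-75],"angular":[0,0,0],"gripper":0},{"offset":[250,20,-85],"angular":[0,0,0],"gripper":0},{"offset":[280,25,-95],"angular":[0,0,0],"gripper":0},{"offset":[305,30,-104],"angular":[0,0,0],"gripper":0},{"offset":[330,35,-112],"angular":[0,0,0],"gripper":0},{"offset":[345,40,-117],"angular":[0,0,0],"gripper":0},{"offset":[355,45,-121],"angular":[0,0,0],"gripper":0},{"offset":[360,50,-122],"angular":[0,0,0],"gripper":0},{"offset":[360,55,-122],"angular":[0,0,0],"gripper":0},{"offset":[360,60,-122],"angular":[0,0,0],"gripper":0},{"offset":[360,60,-122],"angular":[0,0,0],"gripper":0},{"offset":[360,60,-122],"angular":[0,0,0],"gripper":0}]'
python3 - <<'E'
from workcell import ctrl
import cv2,numpy as np
s=ctrl.observe()
print(s["t"],s["eef_pos"],np.round(s["tool_rot"],3).tolist(),s["contact_force"],s["width"],s["joint_positions"])
for n in("top","side"):
    d=ctrl.snapshot(n);np.savez(f"{n}1.npz",**d)
    a,b,c,e=(225,345,170,330) if n=="top" else (120,290,180,330)
    cv2.imwrite(f"pics/{n}1.png",cv2.resize(d["img"][a:b,c:e,::-1],None,fx=3.5,fy=3.5,interpolation=2))
E
```

```text
t: 2.0
eef_pos: [538.1, 381.8, 243.9]
tool_rot: [[0.93, -0.0, 0.368], [-0.368, 0.0, 0.93], [-0.0, -1.0, -0.0]]
contact_force: [-0.1, -0.7, 0.3]
width: -0.0
2.0 [538.07910116 381.78387635 243.88669257] [[0.93, -0.0, 0.368], [-0.368, 0.0, 0.93], [-0.0, -1.0, -0.0]] [-0.13109389 -0.71577462  0.31237237] -0.0018980526884252147 [-0.84450443  0.45986162  0.17490945  1.70465056 -0.09301238  0.985337
  0.55805539]
```

View pics/top1.png

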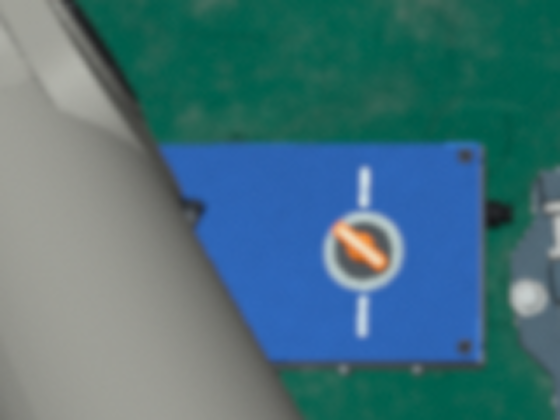

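View pics/side1.png

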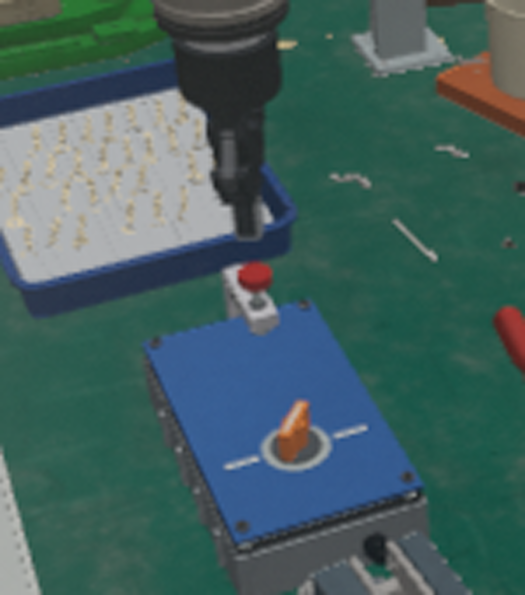

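Shut fingertips at (250,230) sit above the cap at (255,270). I'll descend to about 3 mm above it.

```bash
python3 -m inch '[{"offset":[0,5,-1],"angular":[0,0,0],"gripper":0},{"offset":[0,12,-1],"angular":[0,0,0],"gripper":0},{"offset":[0,20,-1],"angular":[0,0,0],"gripper":0},{"offset":[0,25,-1],"angular":[0,0,0],"gripper":0},{"offset":[0,28,-1],"angular":[0,0,0],"gripper":0},{"offset":[0,28,-1],"angular":[0,0,0],"gripper":0}]'
python3 -m inch '[{"offset":[0,2,0],"angular":[0,0,0],"gripper":0},{"offset":[0,4,0],"angular":[0,0,0],"gripper":0},{"offset":[0,6,0],"angular":[0,0,0],"gripper":0},{"offset":[0,6,0],"angular":[0,0,0],"gripper":0},{"offset":[0,6,0],"angular":[0,0,0],"gripper":0}]'
```

```text
t: 2.7
eef_pos: [538.1, 380.1, 215.3]
tool_rot: [[0.929, -0.001, 0.369], [-0.369, -0.001, 0.929], [-0.0, -1.0, -0.001]]
contact_force: [-0.1, -0.0, -0.3]
width: -0.2
t: 3.2
eef_pos: [538.2, 380.2, 209.9]
tool_rot: [[0.929, -0.0, 0.369], [-0.369, -0.0, 0.929], [-0.0, -1.0, -0.0]]
contact_force: [-0.6, -0.6, -0.2]
width: -0.2
```

```bash
python3 - <<'E'
from workcell import ctrl
import cv2,numpy as np
d=ctrl.snapshot("side");np.savez("side2.npz",**d)
cv2.imwrite("pics/side2.png",cv2.resize(d["img"][160:240,210:310,::-1],None,fx=6,fy=6,interpolation=2))
print(ctrl.observe()["contact_force"])
E
```

```text
[ 0.26263168  0.21699172 -0.90264325]
```

View pics/side2.png

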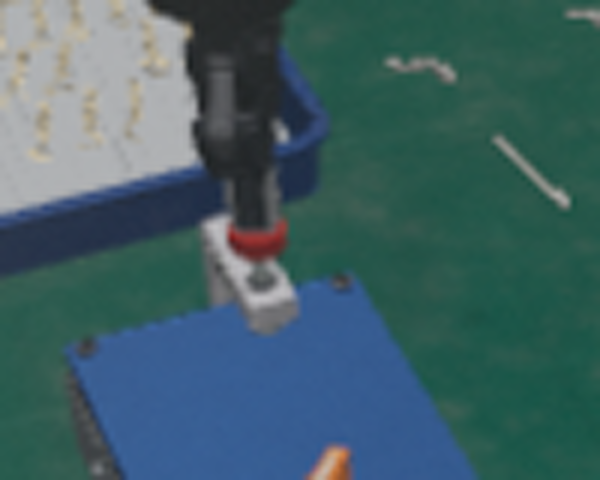

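Fingers are on the cap at (257,240). I'll press in small increments while watching Fz.

```bash
python3 -m inch '[{"offset":[0,1.5,0],"angular":[0,0,0],"gripper":0},{"offset":[0,3,0],"angular":[0,0,0],"gripper":0},{"offset":[0,3,0],"angular":[0,0,0],"gripper":0}]'
python3 -m inch '[{"offset":[0,1.5,0],"angular":[0,0,0],"gripper":0},{"offset":[0,3,0],"angular":[0,0,0],"gripper":0},{"offset":[0,3,0],"angular":[0,0,0],"gripper":0}]'
python3 -m inch '[{"offset":[0,1.5,0],"angular":[0,0,0],"gripper":0},{"offset":[0,3,0],"angular":[0,0,0],"gripper":0},{"offset":[0,3,0],"angular":[0,0,0],"gripper":0}]'
python3 -m inch '[{"offset":[0,1,0],"angular":[0,0,0],"gripper":0},{"offset":[0,2,0],"angular":[0,0,0],"gripper":0},{"offset":[0,2,0],"angular":[0,0,0],"gripper":0}]'
python3 - <<'E'
from workcell import ctrl
import cv2,numpy as np
d=ctrl.snapshot("side");np.savez("side3.npz",**d)
cv2.imwrite("pics/side3.png",cv2.resize(d["img"][160:240,210:310,::-1],None,fx=6,fy=6,interpolation=2))
print(ctrl.observe()["contact_force"])
E
```

```text
t: 3.55
eef_pos: [538.3, 380.3, 206.8]
tool_rot: [[0.929, 0.0, 0.369], [-0.369, 0.0, 0.929], [0.0, -1.0, 0.0]]
contact_force: [0.3, -0.2, 0.8]
width: -0.3
t: 3.85
eef_pos: [538.3, 380.2, 203.7]
tool_rot: [[0.929, -0.0, 0.369], [-0.369, -0.0, 0.929], [0.0, -1.0, -0.0]]
contact_force: [0.2, 0.0, 1.5]
width: 0.5
t: 4.15
eef_pos: [538.3, 380.3, 200.7]
tool_rot: [[0.929, 0.0, 0.369], [-0.369, -0.0, 0.929], [0.0, -1.0, -0.0]]
contact_force: [0.3, 1.1, 1.4]
width: 0.2
t: 4.45
eef_pos: [538.3, 380.2, 198.8]
tool_rot: [[0.929, 0.0, 0.369], [-0.369, 0.0, 0.929], [0.0, -1.0, 0.0]]
contact_force: [0.8, -0.2, 2.2]
width: 0.1
[0.03733451 0.35778279 1.33847392]
```

View pics/side3.png

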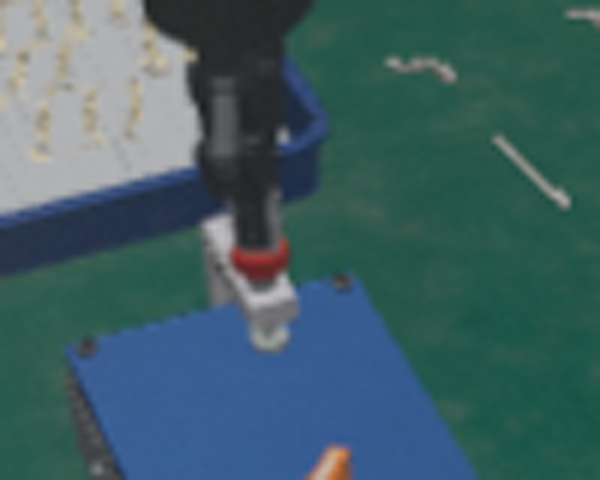

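Foot (270,340) is now below the arm, close to the panel. Continuing in 0.5–1 mm steps.

```bash
python3 -m inch '[{"offset":[0,1,0],"angular":[0,0,0],"gripper":0},{"offset":[0,1,0],"angular":[0,0,0],"gripper":0}]'
python3 -m inch '[{"offset":[0,0.7,0],"angular":[0,0,0],"gripper":0},{"offset":[0,0.7,0],"angular":[0,0,0],"gripper":0}]'
python3 - <<'E'
from workcell import ctrl
import cv2,numpy as np
F=[]
for n in range(3):
    d=ctrl.snapshot("side");s=ctrl.observe();print(s["contact_force"][2],s["eef_pos"][2])
np.savez("side4.npz",**d)
cv2.imwrite("pics/side4.png",cv2.resize(d["img"][160:240,210:310,::-1],None,fx=6,fy=6,interpolation=2))
E
```

```text
t: 4.7
eef_pos: [538.2, 380.3, 197.8]
tool_rot: [[0.929, -0.0, 0.369], [-0.369, 0.0, 0.929], [-0.0, -1.0, 0.0]]
contact_force: [-0.6, -0.3, 2.7]
width: 0.1
t: 4.9
eef_pos: [538.2, 380.2, 197.1]
tool_rot: [[0.929, -0.0, 0.369], [-0.369, 0.0, 0.929], [-0.0, -1.0, -0.0]]
contact_force: [0.9, 0.9, 1.7]
width: 0.4
1.9978966748245384 197.17376938761402
1.9370920805459255 197.22061178461016
2.25520409526346 197.20067630796763
```

View pics/side4.png

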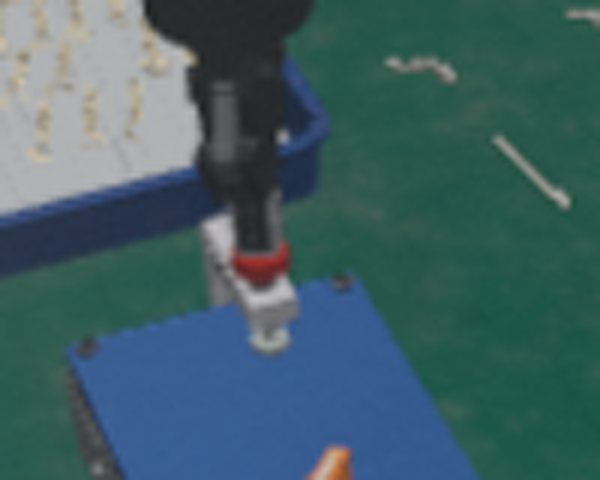

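```bash
for i in 1; do :; done
python3 -m inch '[{"offset":[0,0.6,0],"angular":[0,0,0],"gripper":0},{"offset":[0,0.6,0],"angular":[0,0,0],"gripper":0}]' | grep -E "eef|force"
python3 -m inch '[{"offset":[0,0.5,0],"angular":[0,0,0],"gripper":0},{"offset":[0,0.5,0],"angular":[0,0,0],"gripper":0}]' | grep -E "eef|force"
python3 - <<'E'
from workcell import ctrl
for n in range(4):
    d=ctrl.snapshot("side");s=ctrl.observe();print(s["contact_force"][2],s["eef_pos"][2])
E
```

```text
eef_pos: [538.2, 380.2, 196.5]
contact_force: [0.8, 0.3, 2.5]
eef_pos: [538.2, 380.2, 196.0]
contact_force: [1.4, 1.1, 1.5]
1.9070848541518852 196.0977477075671
2.6389749421293893 196.10733145188098
3.00051899442447 196.09208116369646
2.476689577550363 196.11782726650026
```

```bash

python3 -m inch '[{"offset":[0,0.5,0],"angular":[0,0,0],"gripper":0},{"offset":[0,0.5,0],"angular":[0,0,0],"gripper":0}]' | grep -E "eef|force"
python3 - <<'E'
from workcell import ctrl
for n in range(4):
    d=ctrl.snapshot("side");s=ctrl.observe();print(s["contact_force"][2],s["eef_pos"][2])
import cv2,numpy as np
np.savez("side5.npz",**d)
cv2.imwrite("pics/side5.png",cv2.resize(d["img"][160:240,210:310,::-1],None,fx=6,fy=6,interpolation=2))
E
```

```text
eef_pos: [538.3, 380.2, 195.8]
contact_force: [-0.4, 0.7, 4.1]
4.52690972199201 195.75522692730016
4.281561855174949 195.73730185844917
4.8813910033993855 195.70295185591138
6.170839647246499 195.76051866782717
```

View pics/side5.png

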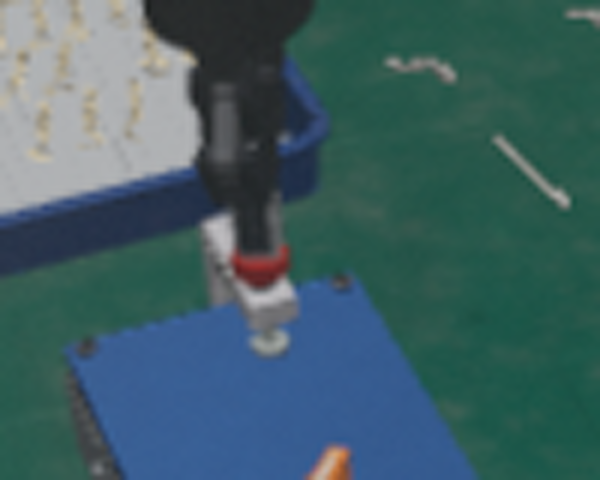

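Force jumped from about 2.3 to 4.7 N and the motion stalled, so the foot is resting on the panel. I'll pause there about 1 s, then lift.

```bash

python3 -m inch '[{"offset":[0,0,0],"angular":[0,0,0],"gripper":0},{"offset":[0,0,0],"angular":[0,0,0],"gripper":0},{"offset":[0,0,0],"angular":[0,0,0],"gripper":0},{"offset":[0,0,0],"angular":[0,0,0],"gripper":0},{"offset":[0,0,0],"angular":[0,0,0],"gripper":0},{"offset":[0,0,0],"angular":[0,0,0],"gripper":0},{"offset":[0,0,0],"angular":[0,0,0],"gripper":0},{"offset":[0,0,0],"angular":[0,0,0],"gripper":0}]' | grep -E "eef|force"
python3 -m inch '[{"offset":[0,-2,0],"angular":[0,0,0],"gripper":0},{"offset":[0,-5,0],"angular":[0,0,0],"gripper":0},{"offset":[0,-9,0],"angular":[0,0,0],"gripper":0},{"offset":[0,-13,0],"angular":[0,0,0],"gripper":0},{"offset":[0,-17,0],"angular":[0,0,0],"gripper":0},{"offset":[0,-22,0],"angular":[0,0,0],"gripper":0},{"offset":[0,-30,0],"angular":[0,0,0],"gripper":0},{"offset":[0,-40,0],"angular":[0,0,0],"gripper":0},{"offset":[0,-50,0],"angular":[0,0,0],"gripper":0},{"offset":[0,-55,0],"angular":[0,0,0],"gripper":0},{"offset":[0,-55,0],"angular":[0,0,0],"gripper":0}]'
python3 - <<'E'
from workcell import ctrl
d=ctrl.snapshot("side");print(ctrl.observe()["contact_force"])
import cv2,numpy as np
cv2.imwrite("pics/side6.png",cv2.resize(d["img"][160:240,210:310,::-1],None,fx=6,fy=6,interpolation=2))
E
```

```text
eef_pos: [538.3, 380.3, 195.7]
contact_force: [0.5, -0.0, 5.3]
t: 7.95
eef_pos: [538.5, 380.4, 251.7]
tool_rot: [[0.929, 0.001, 0.369], [-0.369, 0.001, 0.929], [0.001, -1.0, 0.001]]
contact_force: [-0.0, -0.7, -0.5]
width: -0.2
[0.18531934 0.0172144  0.16281395]
```

View pics/side6.png

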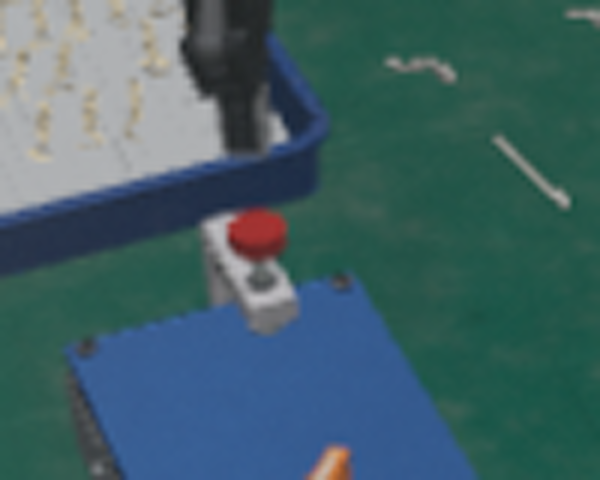

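Cap is back up at (258,232) with zero force. Next I'll go to the fastener, turning the tool +72° (world) so the jaws straddle the wing.

```bash

python3 -m inch '[{"offset":[2,0,-5],"angular":[0,-4,0],"gripper":0.6},{"offset":[5,0,-15],"angular":[0,-9,0],"gripper":0.6},{"offset":[9,0,-30],"angular":[0,-15,0],"gripper":0.6},{"offset":[13,0,-45],"angular":[0,-22,0],"gripper":0.6},{"offset":[18,0,-60],"angular":[0,-29,0],"gripper":0.6},{"offset":[22,0,-75],"angular":[0,-36,0],"gripper":0.6},{"offset":[27,0,-90],"angular":[0,-43,0],"gripper":0.6},{"offset":[31,0,-105],"angular":[0,-50,0],"gripper":0.6},{"offset":[35,0,-118],"angular":[0,-57,0],"gripper":0.6},{"offset":[37,0,-125],"angular":[0,-63,0],"gripper":0.6},{"offset":[38.3,0,-129.4],"angular":[0,-68,0],"gripper":0.6},{"offset":[38.3,0,-129.4],"angular":[0,-71,0],"gripper":0.6},{"offset":[38.3,0,-129.4],"angular":[0,-72,0],"gripper":0.6},{"offset":[38.3,0,-129.4],"angular":[0,-72,0],"gripper":0.6},{"offset":[38.3,0,-129.4],"angular":[0,-72,0],"gripper":0.6}]'
python3 - <<'E'
from workcell import ctrl
import cv2,numpy as np
s=ctrl.observe();print(s["joint_positions"],np.degrees(np.arctan2(s["tool_rot"][1][0],s["tool_rot"][0][0])))
for n in("side","top"):
    d=ctrl.snapshot(n)
    a,b,c,e=(225,345,170,330) if n=="top" else (150,290,190,330)
    cv2.imwrite(f"pics/{n}7.png",cv2.resize(d["img"][a:b,c:e,::-1],None,fx=4,fy=4,interpolation=2))
E
```

```text
t: 9.5
eef_pos: [526.0, 245.9, 250.4]
tool_rot: [[0.639, -0.0, -0.769], [0.769, -0.0, 0.639], [-0.0, -1.0, 0.0]]
contact_force: [-1.0, -0.2, 0.1]
width: 51.3
[-0.50624149  0.32964716 -0.05137351  1.87137896  0.02051214  0.94140153
  1.88141885] 50.280317226181545
```

View pics/side7.png

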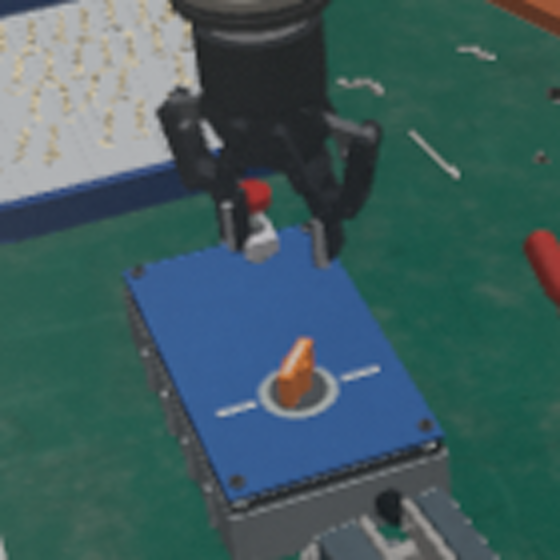

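View pics/top7.png

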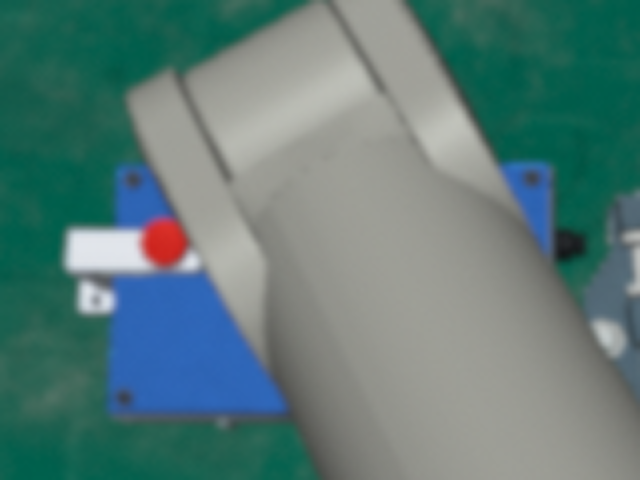

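Jaws straddle the line of the wing, which appears at (295,370) in the side crop. Descending to TCP z≈148.

```bash

python3 -m inch '[{"offset":[0,4,0],"angular":[0,0,0],"gripper":0.6},{"offset":[0,14,0],"angular":[0,0,0],"gripper":0.6},{"offset":[0,28,0],"angular":[0,0,0],"gripper":0.6},{"offset":[0,42,0],"angular":[0,0,0],"gripper":0.6},{"offset":[0,56,0],"angular":[0,0,0],"gripper":0.6},{"offset":[0,70,0],"angular":[0,0,0],"gripper":0.6},{"offset":[0,82,0],"angular":[0,0,0],"gripper":0.6},{"offset":[0,91,0],"angular":[0,0,0],"gripper":0.6},{"offset":[0,97,0],"angular":[0,0,0],"gripper":0.6},{"offset":[0,101,0],"angular":[0,0,0],"gripper":0.6},{"offset":[0,102,0],"angular":[0,0,0],"gripper":0.6},{"offset":[0,102,0],"angular":[0,0,0],"gripper":0.6}]'
python3 - <<'E'
from workcell import ctrl
import cv2,numpy as np
for n in("side",):
    d=ctrl.snapshot(n)
    cv2.imwrite(f"pics/{n}8.png",cv2.resize(d["img"][170:290,200:320,::-1],None,fx=5,fy=5,interpolation=2))
E
```

```text
t: 10.8
eef_pos: [526.2, 245.9, 148.8]
tool_rot: [[0.638, 0.0, -0.77], [0.77, 0.0, 0.638], [0.0, -1.0, -0.0]]
contact_force: [0.8, 0.2, 0.2]
width: 51.2
```

View pics/side8.png

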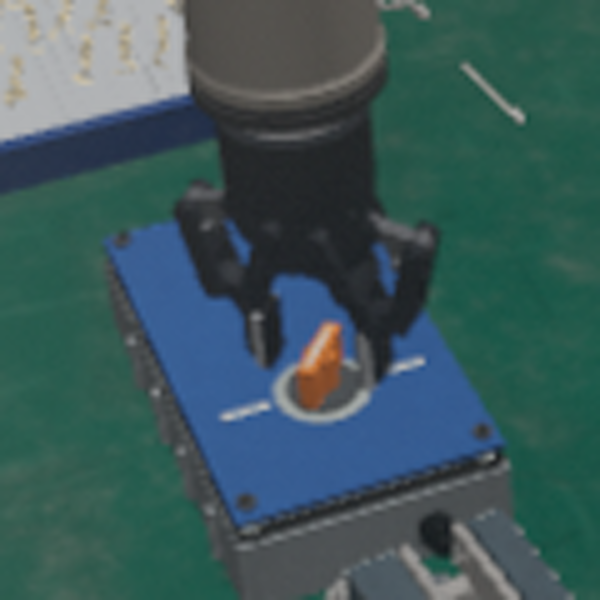

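Wing at (320,365) lies between the fingers at (265,350) and (380,370). Closing the gripper.

```bash

python3 -m inch '[{"offset":[0,0,0],"angular":[0,0,0],"gripper":0.3},{"offset":[0,0,0],"angular":[0,0,0],"gripper":0.25},{"offset":[0,0,0],"angular":[0,0,0],"gripper":0.2},{"offset":[0,0,0],"angular":[0,0,0],"gripper":0.1},{"offset":[0,0,0],"angular":[0,0,0],"gripper":0},{"offset":[0,0,0],"angular":[0,0,0],"gripper":0},{"offset":[0,0,0],"angular":[0,0,0],"gripper":0}]'
python3 - <<'E'
from workcell import ctrl
import cv2,numpy as np
s=ctrl.observe();print(s["contact_force"],s["torque"],s["width"])
for n in("side",):
    d=ctrl.snapshot(n)
    cv2.imwrite(f"pics/{n}9.png",cv2.resize(d["img"][170:290,200:320,::-1],None,fx=5,fy=5,interpolation=2))
E
```

```text
t: 11.55
eef_pos: [526.0, 246.1, 148.7]
tool_rot: [[0.638, -0.0, -0.77], [0.77, 0.0, 0.638], [0.0, -1.0, 0.0]]
contact_force: [-3.2, 3.3, 4.3]
width: 15.6
[-3.19115498  3.32126759  4.29538802] [ 0.56303184  0.83106188 -0.03827426] 15.613912018357519
```

View pics/side9.png

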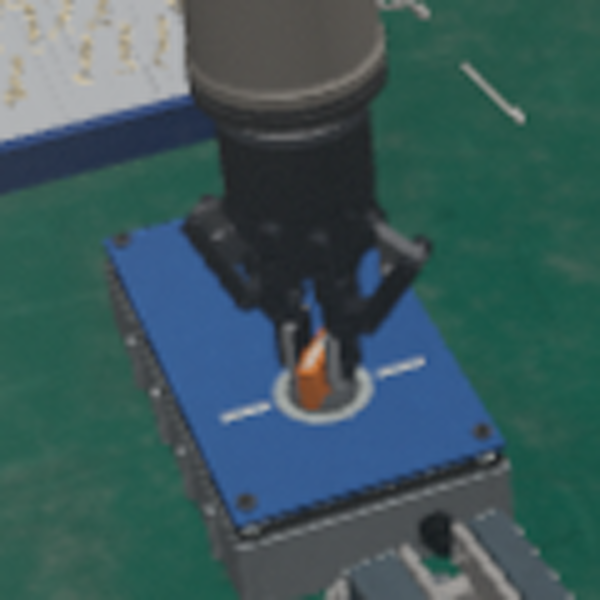

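```bash

python3 -m inch '[{"offset":[0,0,0],"angular":[0,2,0],"gripper":0},{"offset":[0,0,0],"angular":[0,5,0],"gripper":0},{"offset":[0,0,0],"angular":[0,9,0],"gripper":0},{"offset":[0,0,0],"angular":[0,13,0],"gripper":0},{"offset":[0,0,0],"angular":[0,17,0],"gripper":0},{"offset":[0,0,0],"angular":[0,21,0],"gripper":0},{"offset":[0,0,0],"angular":[0,25,0],"gripper":0},{"offset":[0,0,0],"angular":[0,29,0],"gripper":0},{"offset":[0,0,0],"angular":[0,33,0],"gripper":0},{"offset":[0,0,0],"angular":[0,37,0],"gripper":0},{"offset":[0,0,0],"angular":[0,41,0],"gripper":0},{"offset":[0,0,0],"angular":[0,44,0],"gripper":0},{"offset":[0,0,0],"angular":[0,46.5,0],"gripper":0},{"offset":[0,0,0],"angular":[0,48,0],"gripper":0},{"offset":[0,0,0],"angular":[0,48.4,0],"gripper":0},{"offset":[0,0,0],"angular":[0,48.4,0],"gripper":0},{"offset":[0,0,0],"angular":[0,48.4,0],"gripper":0}]'
python3 - <<'E'
from workcell import ctrl
import cv2,numpy as np
s=ctrl.observe();print(s["torque"],np.degrees(np.arctan2(s["tool_rot"][1][0],s["tool_rot"][0][0])))
for n in("side",):
    d=ctrl.snapshot(n)
    cv2.imwrite(f"pics/{n}10.png",cv2.resize(d["img"][190:290,210:310,::-1],None,fx=6,fy=6,interpolation=2))
E
```

```text
t: 13.3
eef_pos: [526.0, 246.0, 148.6]
tool_rot: [[0.999, -0.0, -0.035], [0.035, 0.0, 0.999], [-0.0, -1.0, 0.0]]
contact_force: [-3.1, 4.1, 4.7]
width: 15.4
[ 0.86744954  0.86493835 -0.01741001] 1.9886404347143891
```

View pics/side10.png

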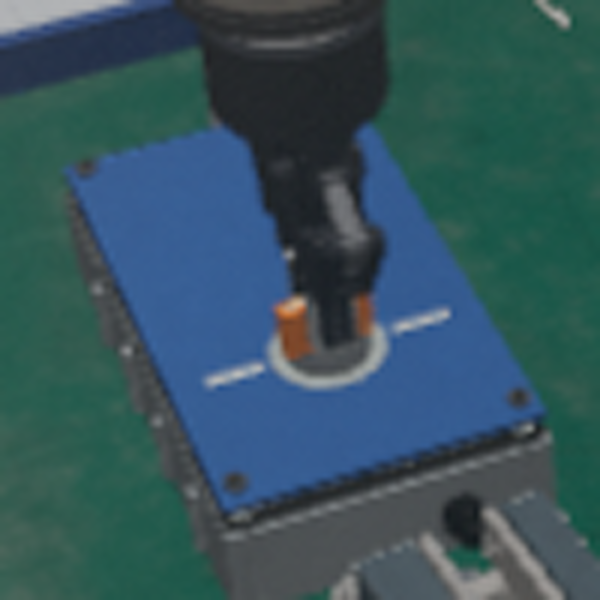

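Wing ends at (293,325) and (367,315) look roughly along the index lines. I'll release, lift and move aside to check with the top camera.

```bash

python3 -m inch '[{"offset":[0,0,0],"angular":[0,0,0],"gripper":0.5},{"offset":[0,0,0],"angular":[0,0,0],"gripper":0.5},{"offset":[0,0,0],"angular":[0,0,0],"gripper":0.5},{"offset":[0,-5,0],"angular":[0,0,0],"gripper":0.5},{"offset":[0,-15,0],"angular":[0,0,0],"gripper":0.5},{"offset":[0,-30,0],"angular":[0,0,0],"gripper":0.5},{"offset":[0,-45,0],"angular":[0,0,0],"gripper":0.5},{"offset":[0,-60,0],"angular":[0,0,0],"gripper":0.5},{"offset":[0,-75,10],"angular":[0,0,0],"gripper":0.5},{"offset":[0,-90,25],"angular":[0,0,0],"gripper":0.5},{"offset":[0,-100,45],"angular":[0,0,0],"gripper":0.5},{"offset":[0,-105,65],"angular":[0,0,0],"gripper":0.5},{"offset":[0,-105,85],"angular":[0,0,0],"gripper":0.5},{"offset":[0,-105,105],"angular":[0,0,0],"gripper":0.5},{"offset":[0,-105,122],"angular":[0,0,0],"gripper":0.5},{"offset":[0,-105,132],"angular":[0,0,0],"gripper":0.5},{"offset":[0,-105,135],"angular":[0,0,0],"gripper":0.5},{"offset":[0,-105,135],"angular":[0,0,0],"gripper":0.5}]'
python3 - <<'E'
from workcell import ctrl
import cv2,numpy as np
for n in("side","top"):
    d=ctrl.snapshot(n); np.savez(f"{n}11.npz",**d)
    a,b,c,e=(260,335,235,335) if n=="top" else (200,290,210,310)
    cv2.imwrite(f"pics/{n}11.png",cv2.resize(d["img"][a:b,c:e,::-1],None,fx=6,fy=6,interpolation=2))
E
```

```text
t: 15.15
eef_pos: [521.5, 380.7, 253.2]
tool_rot: [[0.999, -0.0, -0.034], [0.034, -0.001, 0.999], [-0.0, -1.0, -0.001]]
contact_force: [-0.1, -0.2, 0.9]
width: 42.9
```

View pics/side11.png

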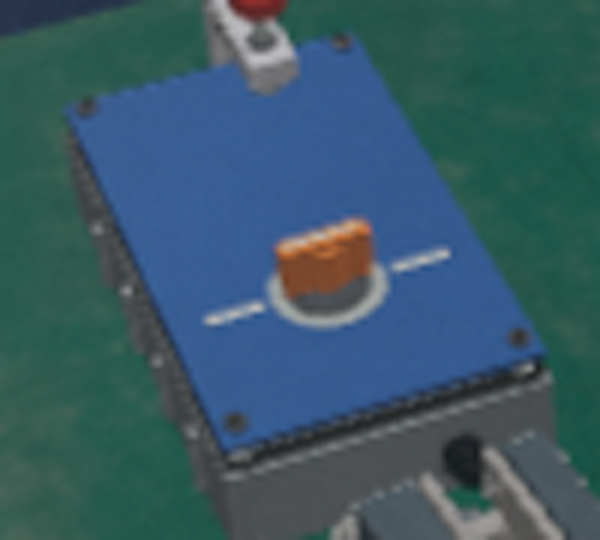

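View pics/top11.png

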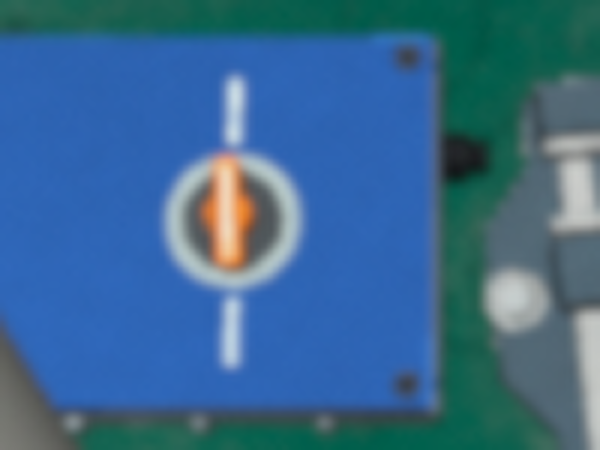

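Slot line runs (226,155)→(231,265) and the index lines (236,75)→(231,368), so the wing looks a few degrees short. I'll measure it.

```bash
python3 - <<'E'
from h import *
def axis(P): 
    m=P.mean(0); w=np.linalg.svd(P-m)[2][0]; w=w*np.sign(w[0]); return m,np.degrees(np.arctan2(w[1],w[0]))
for n,box in(("top0",(260,335,262,285)),("top11",(260,335,262,285)),("side11",(222,260,240,295)),("side0",(222,260,240,295))):
    d=ld(n+".npz"); im=d["img"]; 
    K=8; a,b,c,e=box
    big=cv2.resize(im[a:b,c:e],None,fx=K,fy=K,interpolation=cv2.INTER_CUBIC)
    h=cv2.cvtColor(big,cv2.COLOR_RGB2HSV)
    def pts(m): v,u=np.nonzero(m); return (np.c_[u,v]+.5)/K-.5+[c,a]
    org=(h[...,0]<=22)&(h[...,1]>110)&(h[...,2]>110)
    # include the white slot: filled hull of orange
    wht=(h[...,1]<120)&(h[...,2]>165)
    P=pts(wht); 
    X=onz(d,P,66)
    f=np.hypot(X[:,0]-526,X[:,1]-246); 
    L=X[(f>28)&(f<62)&(abs(X[:,1]-246)<8)]
    out=[n,"idx",axis(L[:,:2]),len(L)]
    hull=cv2.morphologyEx(org.astype(np.uint8),cv2.MORPH_CLOSE,np.ones((31,31)))>0
    if n.startswith("top"):
        Y=onz(d,pts(hull),96)[:,:2]; out+=["wing",axis(Y),len(Y)]
    s=onz(d,pts((h[...,2]>200)&(h[...,1]<110)&hull),96)[:,:2]; 
    if len(s)>3: out+=["slot",axis(s),len(s)]
    print(out)
E
```

```text
['top0', 'idx', (array([527.26009358, 245.87138123]), np.float64(1.8987902886489314)), 5594, 'wing', (array([524.98861526, 244.13066646]), np.float64(52.98646004982638)), 6725, 'slot', (array([527.02571911, 246.27863997]), np.float64(52.24439350719845)), 2217]
['top11', 'idx', (array([527.53372072, 245.91814199]), np.float64(1.9300954013244136)), 5645, 'wing', (array([524.02873363, 244.76179906]), np.float64(3.5979313641940207)), 6711, 'slot', (array([526.51324478, 245.98288093]), np.float64(2.884558087427216)), 1934]
['side11', 'idx', (array([520.68665976, 248.01713687]), np.float64(2.0428343617834206)), 1364]
['side0', 'idx', (array([520.11336681, 247.99951598]), np.float64(2.0144050425680007)), 1316, 'slot', (array([529.11118983, 251.31276208]), np.float64(53.021932468117235)), 11]
```

```bash
python3 - <<'E'
from h import *
d=ld("top11.npz"); im=d["img"].astype(float)
# per-row centroid of brightness over blue/dark: use R channel (blue panel low R; flange mid)
for rng,lo,hi in((range(273,284),270,278),(range(310,321),270,278),(range(287,303),269,277)):
    for v in rng:
        r=im[v,lo:hi,2 if rng.start==287 else 0]; 
        w=np.clip(r-np.sort(r)[:3].mean(),0,None); print(v,np.round((w*np.arange(lo,hi)).sum()/w.sum(),2),r.astype(int))
E
```

```text
273 273.77 [ 45  54  90 138 152 118  70  49]
274 273.77 [ 45  59 108 167 185 142  81  52]
275 273.76 [ 46  60 115 177 195 150  84  51]
276 273.76 [ 45  61 114 178 196 149  84  52]
277 273.73 [ 46  60 114 174 189 144  81  51]
278 273.68 [ 46  61 113 168 178 134  76  49]
279 273.64 [ 47  61 112 166 171 127  73  49]
280 273.6 [ 47  61 117 170 173 126  72  49]
281 273.54 [ 48  65 127 182 179 128  72  49]
282 273.53 [ 47  66 128 184 180 127  72  49]
283 273.52 [ 47  63 116 163 159 114  68  49]
310 273.31 [ 49  72 125 166 151 102  62  48]
311 273.27 [ 49  77 138 181 161 107  62  49]
312 273.22 [ 49  77 140 181 158 101  60  47]
313 273.18 [ 49  78 140 180 154  97  58  47]
314 273.12 [ 52  84 145 182 154  96  58  48]
315 273.06 [ 53  90 151 184 154  96  57  46]
316 273.03 [ 55  93 154 185 154  96  57  47]
317 273.03 [ 55  94 154 184 154  96  58  47]
318 273.02 [ 54  93 154 184 154  95  56  47]
319 273.02 [ 54  92 149 178 149  93  56  46]
320 273.02 [ 52  81 130 155 130  83  53  47]
287 272.6 [184 156 138 142 127 129 164 188]
288 271.61 [179 145 145 167 143 107 125 158]
289 271.48 [156 123 142 178 151  96  86 116]
290 271.68 [122  98 137 178 153  94  69  88]
291 271.96 [ 96  85 134 178 154  93  65  79]
292 272.1 [ 82  79 133 177 153  92  64  75]
293 272.15 [ 73  73 131 178 153  92  57  68]
294 272.15 [ 66  68 130 177 153  92  54  58]
295 272.15 [ 62  66 131 178 154  93  50  52]
296 272.16 [ 65  67 130 179 159  98  51  47]
297 272.14 [ 72  73 132 181 163 104  53  49]
298 272.12 [ 81  80 132 180 165 107  59  60]
299 272.15 [ 84  84 127 173 159 105  65  72]
300 272.15 [ 87  83 117 159 149 102  67  76]
301 272.09 [ 91  82 110 148 141  98  66  76]
302 271.71 [104  87 101 130 123  86  63  79]
```

```bash
python3 - <<'E'
from h import *
d=ld("top11.npz"); 
c=d["img"][282:308,262:286,::-1]; cv2.imwrite("pics/z.png",cv2.resize(c,None,fx=22,fy=22,interpolation=0))
E
```

```text
(no output)
```

View pics/z.png

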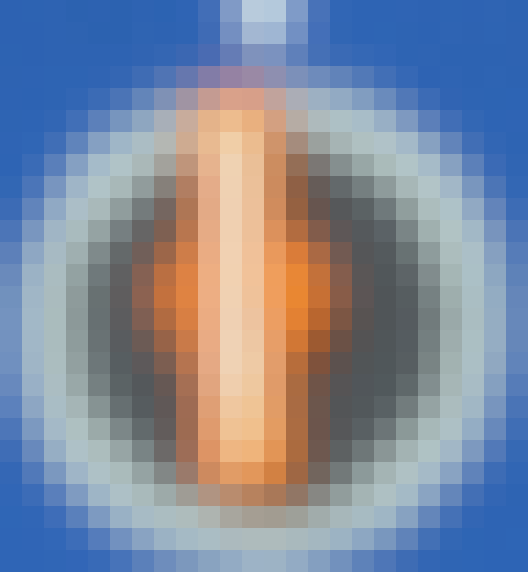

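Slot vs index error is about +1 to +1.7° (still slightly ccw). I'll regrip, trim 1.5° clockwise, and press by the fastener.

```bash

python3 -m inch '[{"offset":[0,0,-5],"angular":[0,0,0],"gripper":0.5},{"offset":[0,0,-15],"angular":[0,0,0],"gripper":0.5},{"offset":[0,0,-30],"angular":[0,0,0],"gripper":0.5},{"offset":[0,0,-50],"angular":[0,0,0],"gripper":0.5},{"offset":[0,0,-70],"angular":[0,0,0],"gripper":0.5},{"offset":[0,0,-90],"angular":[0,0,0],"gripper":0.5},{"offset":[0,0,-108],"angular":[0,0,0],"gripper":0.5},{"offset":[0,0,-122],"angular":[0,0,0],"gripper":0.5},{"offset":[0,0,-131],"angular":[0,0,0],"gripper":0.5},{"offset":[0.5,5,-134.5],"angular":[0,0,0],"gripper":0.5},{"offset":[0.5,15,-134.5],"angular":[0,0,0],"gripper":0.5},{"offset":[0.5,30,-134.5],"angular":[0,0,0],"gripper":0.5},{"offset":[0.5,45,-134.5],"angular":[0,0,0],"gripper":0.5},{"offset":[0.5,60,-134.5],"angular":[0,0,0],"gripper":0.5},{"offset":[0.5,75,-134.5],"angular":[0,0,0],"gripper":0.5},{"offset":[0.5,88,-134.5],"angular":[0,0,0],"gripper":0.5},{"offset":[0.5,97,-134.5],"angular":[0,0,0],"gripper":0.5},{"offset":[0.5,102,-134.5],"angular":[0,0,0],"gripper":0.5},{"offset":[0.5,104.5,-134.5],"angular":[0,0,0],"gripper":0.5},{"offset":[0.5,104.5,-134.5],"angular":[0,0,0],"gripper":0.5}]'
python3 -m inch '[{"offset":[0,0,0],"angular":[0,0,0],"gripper":0.25},{"offset":[0,0,0],"angular":[0,0,0],"gripper":0.2},{"offset":[0,0,0],"angular":[0,0,0],"gripper":0.1},{"offset":[0,0,0],"angular":[0,0,0],"gripper":0},{"offset":[0,0,0],"angular":[0,0,0],"gripper":0},{"offset":[0,0,0],"angular":[0,0,0],"gripper":0},{"offset":[0,0,0],"angular":[0,0,0],"gripper":0}]'
python3 -m inch '[{"offset":[0,0,0],"angular":[0,0.5,0],"gripper":0},{"offset":[0,0,0],"angular":[0,1,0],"gripper":0},{"offset":[0,0,0],"angular":[0,1.5,0],"gripper":0},{"offset":[0,0,0],"angular":[0,1.5,0],"gripper":0},{"offset":[0,0,0],"angular":[0,1.5,0],"gripper":0}]'
```

```text
t: 17.25
eef_pos: [526.7, 246.4, 149.1]
tool_rot: [[0.999, 0.0, -0.034], [0.034, 0.0, 0.999], [0.0, -1.0, 0.0]]
contact_force: [-0.3, -0.7, -0.6]
width: 42.4
t: 17.95
eef_pos: [526.8, 246.2, 149.2]
tool_rot: [[0.999, 0.0, -0.034], [0.034, 0.0, 0.999], [0.0, -1.0, 0.0]]
contact_force: [2.1, -3.2, 5.5]
width: 15.6
t: 18.45
eef_pos: [526.7, 246.2, 149.2]
tool_rot: [[1.0, 0.0, -0.008], [0.008, -0.0, 1.0], [0.0, -1.0, -0.0]]
contact_force: [3.2, -3.8, 4.7]
width: 15.2
```

```bash

python3 -m inch '[{"offset":[0,1,0],"angular":[0,0,0],"gripper":0},{"offset":[0,2,0],"angular":[0,0,0],"gripper":0},{"offset":[0,3,0],"angular":[0,0,0],"gripper":0},{"offset":[0,4,0],"angular":[0,0,0],"gripper":0},{"offset":[0,5,0],"angular":[0,0,0],"gripper":0},{"offset":[0,6,0],"angular":[0,0,0],"gripper":0},{"offset":[0,6,0],"angular":[0,0,0],"gripper":0}]' | grep -E "^t|eef|force|width"
python3 -m inch '[{"offset":[0,1,0],"angular":[0,0,0],"gripper":0},{"offset":[0,2,0],"angular":[0,0,0],"gripper":0},{"offset":[0,2,0],"angular":[0,0,0],"gripper":0},{"offset":[0,2,0],"angular":[0,0,0],"gripper":0}]'| grep -E "^t|eef|force|width"
python3 - <<'E'
from workcell import ctrl
import cv2,numpy as np
d=ctrl.snapshot("side"); np.savez("side12.npz",**d)
cv2.imwrite("pics/side12.png",cv2.resize(d["img"][190:290,210:310,::-1],None,fx=6,fy=6,interpolation=2))
E
```

```text
t: 19.15
eef_pos: [526.8, 246.2, 143.3]
tool_rot: [[1.0, 0.0, -0.008], [0.008, 0.0, 1.0], [0.0, -1.0, 0.0]]
contact_force: [1.8, -4.2, 9.3]
width: 15.2
t: 19.55
eef_pos: [526.8, 246.2, 141.7]
tool_rot: [[1.0, 0.0, -0.008], [0.008, 0.0, 1.0], [0.0, -1.0, 0.0]]
contact_force: [-0.2, -5.7, 14.8]
width: 15.4
```

View pics/side12.png

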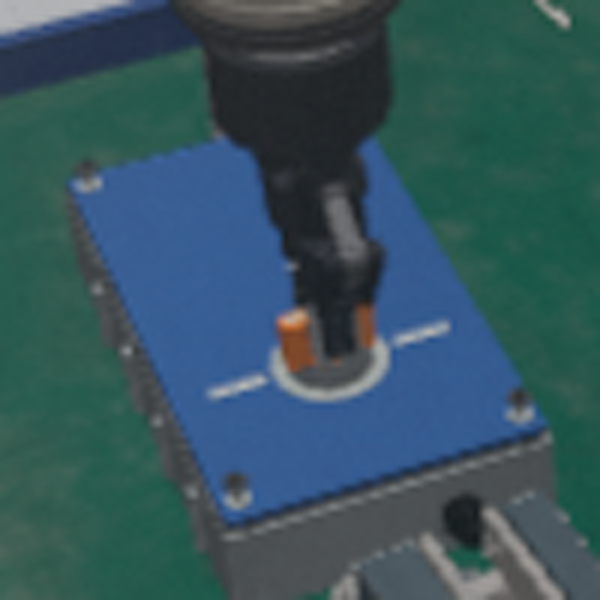

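Panel has gone down: the screw heads at (88,175) and (518,408) now stand proud and the gasket gap is closed. I'll push a little more to confirm the hard stop.

```bash

python3 -m inch '[{"offset":[0,0.5,0],"angular":[0,0,0],"gripper":0},{"offset":[0,1,0],"angular":[0,0,0],"gripper":0},{"offset":[0,1,0],"angular":[0,0,0],"gripper":0},{"offset":[0,1,0],"angular":[0,0,0],"gripper":0}]'| grep -E "^t|eef|force|width"
python3 -m inch '[{"offset":[0,0.5,0],"angular":[0,0,0],"gripper":0},{"offset":[0,0.5,0],"angular":[0,0,0],"gripper":0},{"offset":[0,0.5,0],"angular":[0,0,0],"gripper":0},{"offset":[0,0.5,0],"angular":[0,0,0],"gripper":0}]'| grep -E "^t|eef|force|width"
```

```text
t: 20.0
eef_pos: [526.9, 246.2, 141.5]
tool_rot: [[1.0, 0.001, -0.008], [0.008, 0.001, 1.0], [0.001, -1.0, 0.001]]
contact_force: [-4.4, -8.2, 30.2]
width: 15.2
t: 20.4
eef_pos: [526.9, 246.3, 141.3]
tool_rot: [[1.0, 0.001, -0.008], [0.008, 0.001, 1.0], [0.001, -1.0, 0.001]]
contact_force: [-6.1, -9.3, 36.5]
width: 15.6
```

Hard stop found (36 N, no further travel). I'll ease off to about 25 N and verify panel height and slot angle.

```bash

python3 -m inch '[{"offset":[0,-0.7,0],"angular":[0,0,0],"gripper":0},{"offset":[0,-0.7,0],"angular":[0,0,0],"gripper":0},{"offset":[0,-0.7,0],"angular":[0,0,0],"gripper":0}]'| grep -E "^t|eef|force|width"
python3 - <<'E'
from workcell import ctrl
from h import *
d=ctrl.snapshot("side"); d0=ld("side11.npz"); np.savez("side13.npz",**d)
def h(d,X):
    o=[]
    for u,v in pix(d,X):
        u,v=int(round(u)),int(round(v)); z=np.median(d["z_map"][v-1:v+2,u-1:u+2]); c,r=ray(d,[[u,v]]); o.append((c+r[0]*z)[2])
    return np.round(o,1)
X=[[480,210,62],[570,215,62],[480,300,62],[565,330,62],[480,350,62],[480,270,62]]
print(h(d0,X),h(d,X))
s=ctrl.observe();print(s["contact_force"])
d=ctrl.snapshot("top"); cv2.imwrite("pics/top13.png",cv2.resize(d["img"][225:345,170:330,::-1],None,fx=4,fy=4,interpolation=2))
cv2.imwrite("pics/side13.png",cv2.resize(ld("side13.npz")["img"][190:290,210:310,::-1],None,fx=6,fy=6,interpolation=2))
E
```

```text
t: 20.7
eef_pos: [526.9, 246.2, 141.5]
tool_rot: [[1.0, 0.001, -0.008], [0.008, 0.0, 1.0], [0.001, -1.0, 0.0]]
contact_force: [-3.6, -7.5, 25.5]
width: 15.3
[66.5 67.6 65.5 66.5 65.8 65.5] [ 60.1  57.7  59.5 146.1  58.   59.4]
[-3.1729416  -8.75790628 26.44102276]
```

View pics/side13.png

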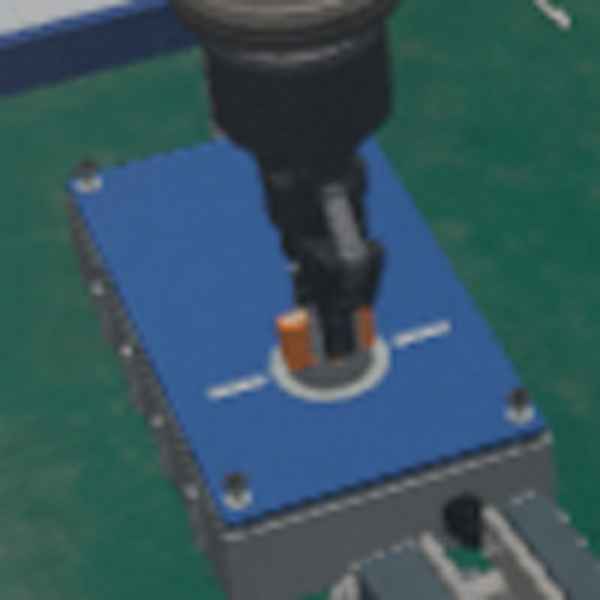

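Panel top is now at about 58–59 mm (was 66) with the gasket gap closed, and the wing lies along the index lines. Handing in while pressing at about 26 N.

```bash
python3 -c "
from workcell import ctrl
print(ctrl.close_job())"
```

```text
the job is handed in; nothing more can be done
None
```

The job is handed in at about 21 s, with the gauge check, the fastener turn and the panel press all done in the order asked. The arm is still gripping the fastener and holding the panel pressed.

- **Gauge:** I pressed the red cap down until the foot touched the panel. The force rose from about 2.3 N to 5 N and the travel stopped. I held it there for about 1 s and let it go; the picture showed the cap fully back up.
- **Fastener:** I turned it 48.4° clockwise, released it and looked. The slot line was still about 1–1.7° short, so I gripped it again and turned it another 1.5°. The arm hid the slot after that, so I did not measure the final angle from above. The side view shows the wing along the index lines.
- **Panel:** I pressed it down by the fastener until it hit a hard stop. The tool moved down about 7.7 mm. Depth readings put the panel top at about 58–60 mm (66 mm before); one of the six points fell on the gripper and was ignored. I then held it at about 26 N, above the 12 N it needs to stay home.

The press briefly reached 36.5 N through the fingers, so it stayed under the 40 N limit. I did not go near the oil can, the tin or the screwdriver.

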